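Close and lock the service panel of the cassette duplicator

ROBOT

A 6-joint arm with a two-finger parallel gripper is mounted at the origin on a cart in front of the work surface, level with it; the furniture and walls round the work are solid. World frame = base frame: x ahead of the robot, y to its left, z up, the work surface at z = 0. Lengths are in m, angles in rad, forces in N, time in s.
With the tool pointing down it reaches from about 0.3 to 0.95 m from the base axis. Payload 3.1 kg.
Tool frame: the origin (TCP) lies midway between the tips of the shut fingers; the grasp point (between the pads) lies 19 mm behind it; x points along the fingers, y is the direction in which the jaws open and shut, and the axes are right-handed (so a half turn about x gives the same grasp; the last joint's range is limited). The gripper opens to 85 mm and grips with 20 to 120 N. Pads are 22 mm wide; open, the fingers measure 114 mm over their backs; the gripper's body (76 mm by 85 mm) begins 54 mm behind the grasp point. The pads swing forward as they close: fully open they stand 13 mm farther back than shut.
Start: joints at [1.099, 0.308, 1.634, -0, 1.2, -0.07], TCP at [0.244, 0.575, 0.231] pointing down, gripper open.
Joint ranges: [-3.06, 3.06], [-0.79, 1.96], [0.05, 2.63], [-1.19, 4.34], [0.05, 2.64], [-2.94, 2.94]. Speed limits (rad/s): [2.79, 2.79, 3.14, 3.14, 3.14, 3.14].

INTERFACE

Orientations are given as a unit quaternion [w, x, y, z].
In Python, from plant import r, effector, cams, job, current_t, current_joint_pos, current_joint_velocities, current_tau, current_tcp_pos, current_tool_rot, current_wrist_force, current_ft_torque, current_grip_width gives the robot as it stands. Calls block until the motion is done:
- r.move_ptp(position, orientation): joint-space move of the TCP to a pose.
- r.move_l(position, frame=None, vel=0.15, until_force=None): straight line of the TCP; frame=None keeps the orientation; vel is the mean speed in m/s. With until_force (N) it stops when the force on the tool has changed by that much, and returns True; else False.
- r.move_joints(angles): joint-space move.
- effector.set_gripper(opening, newtons=None): finger opening in m; newtons is the grip in N (None keeps the last); returns when the fingers have stopped.
- r.hold(seconds).
- r.inverse_kinematics(position, orientation): joint angles nearest the present ones, or None.
- cams.grab_frame(name): name is "side" or "top" or "wrist"; returns the picture (384x512x3 uint8, blue, green, red); there is no depth.
- cams.camera_model(name): a dict with "camera_matrix" (3x3 intrinsics, pixels), "dist_coeffs" ([k1, k2, p1, p2, k3] as OpenCV has them; the pictures are not rectified), "R" (3x3) and "t" (3): a world point X has camera coordinates R X + t. Camera axes: x right, y down, z forward; pixel columns grow to the right and rows downward; lengths in m; the calibration is good to about 2 mm. A picture is of the moment at which its call begins: read the wrist's pose just before it. camera_model takes no time and is no camera call; for the wrist camera it gives the pose at the moment of the call.
A pose or a line that the arm cannot do raises r.IKError and nothing moves.
- job.sign_off(): hands the job in, once; it reports no verdict.
Readings, each from a call of its own:
- current_t(): time.
- current_joint_pos(): joint angles.
- current_joint_velocities(): joint speeds.
- current_tau(): joint torques, N m.
- current_tcp_pos(): TCP position.
- current_tool_rot(): TCP orientation.
- current_wrist_force(): force on the tool from outside, world axes, zero at the start.
- current_ft_torque(): the same for the moment, N m.
- current_grip_width(): finger opening in m.
Only numpy, scipy, OpenCV 4.12 (cv2) and the standard library are available. Lean on these libraries where they do the work, as an engineer would, in place of code of your own. Each camera call takes 0.05 s, during which the arm holds its last target.

TASK

The service panel on top of the cassette duplicator has been left open. Push it down without letting it slam, then set the shut fingertips in the slot of its fastener, press the panel down against its sprung pins and sweep the fastener round a quarter turn clockwise until it clicks home and the panel stays locked flush. Nothing needs picking up: work with the fingertips only, and leave the loose things on and around the duplicator where they are.

Things in the scene. Friction and masses are not known exactly. Their poses are not given: they have to be found in the camera images.
- duplicator: The cassette duplicator, a fixed grey box 206 mm deep, 270 mm wide, its flat top deck 85 mm above the desk, turned by up to 0.2 rad. Origin: centre of its underside. Axes: -x its front (towards the robot), +y its left, z up. The panel is let into the left part of the deck; the right part carries a loose cassette.
- panel_hinge (a point): Middle of the panel's hinge, on the hinge axis, level with the deck, 82 mm behind and 35 mm left of the duplicator's centre. Axes as the duplicator's: y along the hinge, -x to the front. The hinge lies at the back of the panel; seen from the robot the open panel's outer face looks back and up.
- panel_edge (a point): Middle of the panel's free edge, on its outer face, 157 mm from the hinge axis. Axes of the panel: -x from the hinge to the free edge, y along the hinge, z out of the outer face. The panel is an aluminium sheet 155 mm (hinge to edge) by 153 mm, 3 mm thick, 0.13 to 0.18 kg.
- panel (a joint): Panel angle, rad: 0 flush with the deck, grows as the free edge rises; starts at 0.8 to 1.25. Stiff hinge (0.22 N m): stays where left. From about 0.095 down two sprung pins under the free edge push it up, 3 N rising to 7 N in all when flush (10 N to press at the slot); let go unfastened it springs up to 0.09 to 0.2. Pressed right down it stops at -0.01.
- slot (a point): Centre of the mouth of the slot in the fastener's head, on its axis, level with the outer face, 100 mm from the hinge axis. The head is a steel disc 77 mm across, flush in the panel; its blind slot for the shut fingertips is 28 mm wide, 62 mm long, 14 mm deep with a flat dark floor. Narrow tips spin freely at its middle: push on its wall near one end. Axes: y along the slot, z out of the head.
- fastener (a joint): Turn of the fastener, rad, clockwise from above: 0 open (slot parallel to the hinge; starts at 0 to 0.25), 1.571 locked (slot across the hinge), a stop at each end. From 0.65 a cam roller runs under a ramp, which draws the panel down (up to 0.3 N m); past 1.38 it drops into its seat. The roller gets under the ramp only with the panel pressed below 0.04; otherwise the cam is blocked.
- cassette: Cassette in its clear case, 69 x 108 x 17 mm, lying loose on the deck to the right of the panel, long side fore and aft. Origin: centre of its underside. Leave it alone.
- screwdriver: Small screwdriver with a red handle, 148 mm long, loose on the desk left of the duplicator. Origin: centre of its underside. Not needed; leave it alone.
- marker: Marker pen with a blue cap, 135 mm long, loose on the desk to the left. Origin: centre of its underside. Leave it alone.
- splicing_block: Bright metal splicing block, 26 x 115 x 13 mm, loose on the desk to the left. Origin: centre of its underside. Leave it alone.
- player: Portable cassette player, 95 x 128 x 27 mm, loose on the desk to the left, further back. Origin: centre of its underside. Leave it alone.

How it is judged:
On the way, in this order (a step that is already met when the one before it is completed fails the run):
1. the panel is pushed down to its sprung pins (angle under 0.12 rad) with the fastener still open (under 0.6 rad) (value of joint panel below 0.12 rad and value of joint fastener below 0.6 rad), for 0.1 s.
2. the fastener is turned past 0.8 rad by the fingers with the panel held down (angle under 0.06 rad) (value of joint panel below 0.06 rad and value of joint fastener above 0.8 rad and contact force between the fingers and fastener above 0.3 N), for 0.03 s.
At the end, for the whole second after the job is handed in: The fastener is turned home (past 1.40 of 1.571 rad) and, with nothing touching it, holds the panel at rest flush with the deck (angle under 0.022 rad, free edge less than 3.5 mm proud); each loose thing lies within 30 mm of where it started (value of joint fastener above 1.4 rad and value of joint panel below 0.022 rad and velocity of joint panel between -0.05 and 0.05 rad/s and distance of each of cassette, screwdriver, marker, splicing_block, player from where it was at the start of the episode below 0.03 m).
It fails at once if the panel slams (closes faster than 2.5 rad/s, 0.4 m/s at its free edge) (velocity of joint panel below -2.5 rad/s).
It fails at once if the panel is swung further open (past 1.5 rad) (value of joint panel above 1.5 rad).
It fails at once if a loose thing on or around the duplicator is picked up or pushed more than 30 mm (distance of any of cassette, screwdriver, marker, splicing_block, player from where it was at the start of the episode above 0.03 m).
It also fails if it takes over 58 s, if anything falls off the work surface, if the arm or the gripper's body presses on something with over 40 N, if the wrist force passes 120 N, or if a joint passes its speed limit or range.

## Working session

There is one attempt and no reset: what is moved stays moved. The work goes in short steps, each a Python script; the robot and the scene stay as the last script left them, time stands still between calls to the robot, and variables do not carry over. Pictures are saved under pics/ and viewed, and the job is handed in when it is done.

```bash
ls; mkdir -p pics; python3 - <<'E'
from plant import *
import cv2,numpy as np
print(current_t(),current_tcp_pos(),current_tool_rot(),current_grip_width())
for n in ["side","top","wrist"]:
    cv2.imwrite(f"pics/{n}0.png",cams.grab_frame(n)); m=cams.camera_model(n)
    print(n,m)
E
```

```text
pics
0.0 [0.24406291 0.57446269 0.23004222] [ 0.69265414  0.14031669  0.69310884 -0.14192109] 0.0853903862887297
side {'camera_matrix': array([[472.65278048,   0.        , 257.30929093],
       [  0.        , 472.65278048, 193.91364455],
       [  0.        ,   0.        ,   1.        ]]), 'dist_coeffs': array([0.01899762, 0.        , 0.        , 0.        , 0.        ]), 'R': array([[ 0.99891846,  0.04199109,  0.01996624],
       [ 0.03595846, -0.42543924, -0.90427233],
       [-0.02947696,  0.90401228, -0.42648904]]), 't': array([-0.50075851,  0.06480387,  1.45694582])}
top {'camera_matrix': array([[419.18471909,   0.        , 257.04339642],
       [  0.        , 419.18471909, 191.9910251 ],
       [  0.        ,   0.        ,   1.        ]]), 'dist_coeffs': array([-0.09013158,  0.        ,  0.        ,  0.        ,  0.        ]), 'R': array([[-0.04116304, -0.99914317, -0.00430457],
       [-0.97790423,  0.04117105, -0.20495916],
       [ 0.20496077, -0.00422728, -0.97876106]]), 't': array([0.03154954, 0.5343108 , 1.15486676])}
wrist {'camera_matrix': array([[303.81647895,   0.        , 256.63772246],
       [  0.        , 303.81647895, 189.43337688],
       [  0.        ,   0.        ,   1.        ]]), 'dist_coeffs': array([-0.03505925,  0.        ,  0.        ,  0.        ,  0.        ]), 'R': array([[ 0.39143269,  0.92020486, -0.00186355],
       [ 0.87593994, -0.37198139,  0.3071792 ],
       [ 0.28197458, -0.12187234, -0.95164987]]), 't': array([-0.62248936, -0.04063339,  0.37962739])}
```

View pics/side0.png

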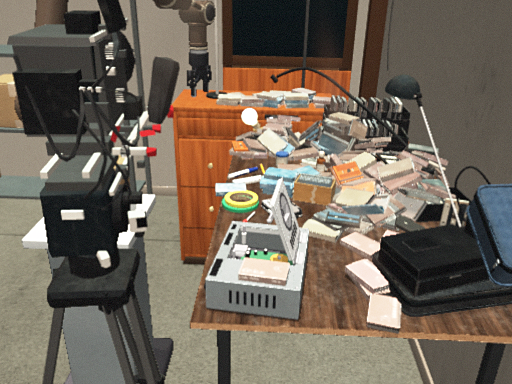

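View pics/top0.png

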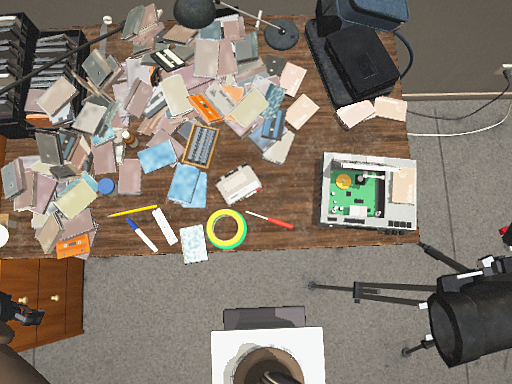

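View pics/wrist0.png

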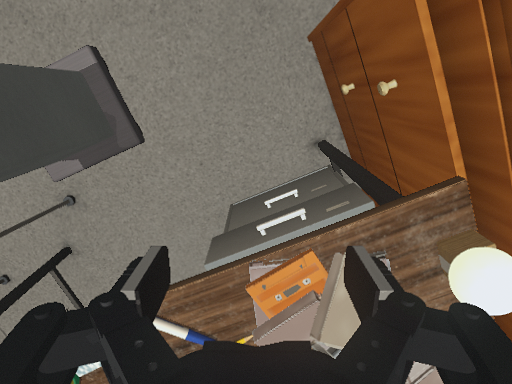

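The side view shows the duplicator at about (255,270) with its panel open at about (287,220). In the top view it is at about (368,190): panel edge-on near row 160, green circuit board in the recess, and the cassette at about (402,185). I'll zoom in on both.

```bash
python3 - <<'E'
import cv2
a=cv2.imread('pics/top0.png')[140:245,310:425]; cv2.imwrite('pics/top0z.png',cv2.resize(a,None,fx=5.5,fy=5.5,interpolation=cv2.INTER_CUBIC))
a=cv2.imread('pics/side0.png')[170:325,195:320]; cv2.imwrite('pics/side0z.png',cv2.resize(a,None,fx=3.8,fy=3.8,interpolation=cv2.INTER_CUBIC))
E
```

```text
(no output)
```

View pics/top0z.png

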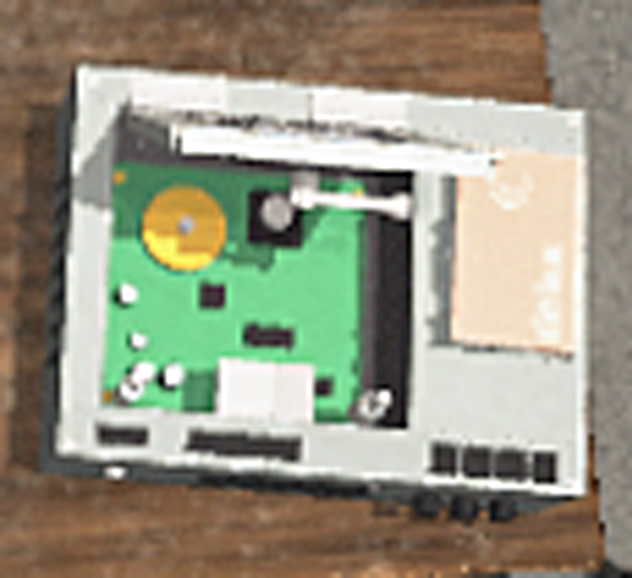

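View pics/side0z.png

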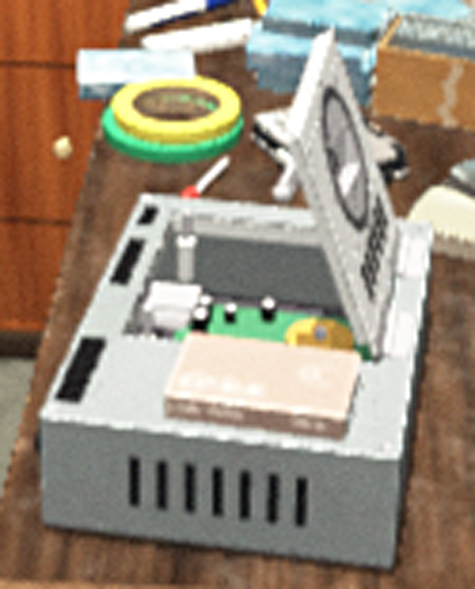

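```bash
cat > h.py <<'E'
import numpy as np,cv2
def ray(m,p):
    q=cv2.undistortPoints(np.array([[p]],float),m['camera_matrix'],m['dist_coeffs'])[0,0]
    R=m['R'];return -R.T@m['t'], R.T@np.array([q[0],q[1],1])
def onz(m,p,z):
    o,d=ray(m,p);return o+d*(z-o[2])/d[2]
def proj(m,X):
    return cv2.projectPoints(np.array(X,float).reshape(-1,3),cv2.Rodrigues(m['R'])[0],m['t'],m['camera_matrix'],m['dist_coeffs'])[0][:,0]
def tri(m1,p1,m2,p2):
    a,d=ray(m1,p1);b,e=ray(m2,p2)
    s=np.linalg.lstsq(np.c_[d,-e],b-a,rcond=None)[0]
    P,Q=a+s[0]*d,b+s[1]*e
    return (P+Q)/2,np.linalg.norm(P-Q)
E
python3 - <<'E'
from plant import *; from h import *
np.set_printoptions(precision=4,suppress=True)
T=cams.camera_model('top');S=cams.camera_model('side')
tz=lambda u,v:(310+u/5.5-.4,140+v/5.5-.4)
sz=lambda u,v:(195+u/3.8-.4,170+v/3.8-.4)
c=[onz(T,tz(*p),.085) for p in [(80,65),(588,110),(588,492),(57,455)]] # backleft, backright, frontright, frontleft
print(np.array(c)); 
for i in range(4): print(np.linalg.norm(c[i]-c[(i+1)%4]))
cs=[onz(S,sz(*p),.085) for p in [(42,410),(400,470),(435,228),(143,195)]] # FR, BR, BL, FL
print('side',np.array(cs))
f=lambda t:t
print('edge right', tri(T,tz(497,160),S,sz(293,132)))
print('edge left', tri(T,tz(178,130),S,sz(333,35)))
E
```

```text
[[ 0.6401 -0.1886  0.085 ]
 [ 0.6053 -0.4562  0.085 ]
 [ 0.4043 -0.432   0.085 ]
 [ 0.4356 -0.1617  0.085 ]]
0.26982735754574283
0.2024608162351747
0.272159705365064
0.2063300663057626
side [[ 0.4049 -0.4211  0.085 ]
 [ 0.6077 -0.4629  0.085 ]
 [ 0.6423 -0.192   0.085 ]
 [ 0.4393 -0.1607  0.085 ]]
edge right (array([ 0.5426, -0.3504,  0.2331]), np.float64(0.00010316257334710613))
edge left (array([ 0.5647, -0.2053,  0.2311]), np.float64(0.003420662496488941))
```

```bash
cat >> h.py <<'E'
from scipy.spatial.transform import Rotation as Ro
YAW=-.125; C=np.array([.522,-.309,0]); EX=np.array([np.cos(YAW),np.sin(YAW),0]); EY=np.array([-np.sin(YAW),np.cos(YAW),0]); EZ=np.array([0,0,1.])
HG=C+.082*EX+.035*EY+.085*EZ
def down(a): # jaw direction at heading a, tool pointing down
    M=np.c_[[0,0,-1],[np.cos(a),np.sin(a),0],[np.sin(a),-np.cos(a),0]]
    q=Ro.from_matrix(M).as_quat(); return np.r_[q[3],q[:3]]
E
python3 - <<'E'
from plant import *; from h import *
np.set_printoptions(precision=3,suppress=True)
q=current_tool_rot();M=Ro.from_quat(np.r_[q[1:],q[0]]).as_matrix();print(M)
slot=HG-.1*EX-.012*EZ
print('hinge',HG,'slot',slot)
for k in range(-8,9):
    a=YAW+k*np.pi/8
    for P in (slot,HG-.02*EX+.15*EZ):
        j=r.inverse_kinematics(P,down(a));print(k,None if j is None else np.array(j),end=' ')
    print()
E
```

```text
[[-0.001  0.391  0.92 ]
 [-0.002  0.92  -0.391]
 [-1.    -0.002 -0.   ]]
hinge [ 0.608 -0.284  0.085] slot [ 0.509 -0.272  0.073]
-8 [-0.567  0.415  1.851 -0.     0.876  2.7  ] -8 [-0.514  0.356  1.562 -0.     1.223  2.753] 
-7 [-0.567  0.415  1.851 -0.     0.876  2.307] -7 [-0.514  0.356  1.562 -0.     1.223  2.36 ] 
-6 [-0.567  0.415  1.851 -0.     0.876  1.914] -6 [-0.514  0.356  1.562 -0.     1.223  1.967] 
-5 [-0.567  0.415  1.851 -0.     0.876  1.522] -5 [-0.514  0.356  1.562 -0.     1.223  1.574] 
-4 [-0.567  0.415  1.851 -0.     0.876  1.129] -4 [-0.514  0.356  1.562 -0.     1.223  1.182] 
-3 [-0.567  0.415  1.851 -0.     0.876  0.736] -3 [-0.514  0.356  1.562 -0.     1.223  0.789] 
-2 [-0.567  0.415  1.851 -0.     0.876  0.344] -2 [-0.514  0.356  1.562 -0.     1.223  0.396] 
-1 [-0.567  0.415  1.851 -0.     0.876 -0.049] -1 [-0.514  0.356  1.562 -0.     1.223  0.004] 
0 [-0.567  0.415  1.851 -0.     0.876 -0.442] 0 [-0.514  0.356  1.562 -0.     1.223 -0.389] 
1 [-0.567  0.415  1.851 -0.     0.876 -0.834] 1 [-0.514  0.356  1.562 -0.     1.223 -0.782] 
2 [-0.567  0.415  1.851 -0.     0.876 -1.227] 2 [-0.514  0.356  1.562 -0.     1.223 -1.174] 
3 [-0.567  0.415  1.851 -0.     0.876 -1.62 ] 3 [-0.514  0.356  1.562 -0.     1.223 -1.567] 
4 [-0.567  0.415  1.851 -0.     0.876 -2.013] 4 [-0.514  0.356  1.562 -0.     1.223 -1.96 ] 
5 [-0.567  0.415  1.851 -0.     0.876 -2.405] 5 [-0.514  0.356  1.562 -0.     1.223 -2.353] 
6 [-0.567  0.415  1.851 -0.     0.876 -2.798] 6 [-0.514  0.356  1.562 -0.     1.223 -2.745] 
7 None 7 None 
8 [-0.567  0.415  1.851 -0.     0.876  2.7  ] 8 [-0.514  0.356  1.562 -0.     1.223  2.753]
```

```bash
python3 - <<'E'
from plant import *; from h import *
np.set_printoptions(precision=4,suppress=True)
effector.set_gripper(0.0,40)
r.move_l([.244,.574,.36],vel=.25)
P=HG-.0*EX+.24*EZ
print(P)
r.move_ptp(P,down(YAW))
print(current_t(),current_tcp_pos(),current_grip_width(),current_wrist_force())
m=cams.camera_model('wrist');im=cams.grab_frame('wrist')
cv2.imwrite('pics/wrist1.png',im)
cv2.imwrite('pics/side1.png',cams.grab_frame('side'))
p=np.array(current_tcp_pos())
# project box points
for dx in (-.011,0,.011):
    for z in (0,):print(proj(m,p+dx*EX),proj(m,p+dx*EY))
print('edge corners',proj(m,[[.5426,-.3504,.2331],[.5647,-.2053,.2311]]), 'hinge', proj(m,[HG-.0765*EY,HG+.0765*EY]))
E
```

```text
[ 0.6077 -0.2845  0.325 ]
4.8417 [ 0.6081 -0.2836  0.3251] -1.5562413713684016e-05 [0.3471 0.9882 0.0908]
[[234.2813 246.2718]] [[255.2487 264.5805]]
[[255.2368 246.3038]] [[255.2368 246.3038]]
[[276.1941 246.3168]] [[255.2248 227.1873]]
edge corners [[192.2245 270.4868]
 [185.3056  98.6344]] hinge [[255.9488 211.2685]
 [255.9772  93.0483]]
```

View pics/wrist1.png

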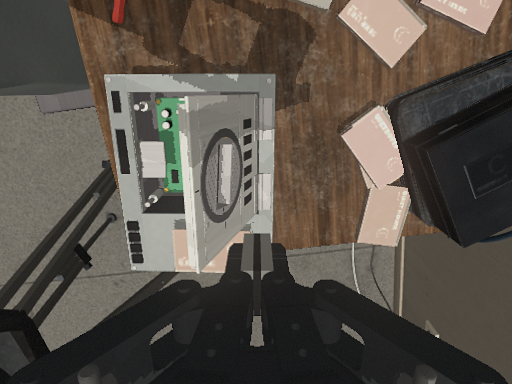

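View pics/side1.png

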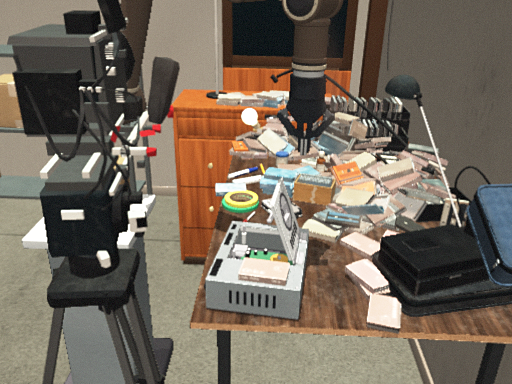

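The wrist view shows the panel's free edge along u≈185–200, where I predicted it. The slot is at about (226,170), nearly parallel to the hinge, and the shut tips are about 15 mm (jaw direction) × 22 mm. Next I push the panel down along an arc, 45 mm left of centre so the tips stay clear of the head.

```bash
python3 - <<'E'
from plant import *; from h import *
np.set_printoptions(precision=4,suppress=True)
def tp(th,rr=.14): return HG+.045*EY+(-rr*np.cos(th)+.0075)*EX+rr*np.sin(th)*EZ
r.move_l(HG+.045*EY+.24*EZ-.005*EX,vel=.2)
r.move_l(tp(1.4),vel=.15)
F0=np.array(current_wrist_force());print('free',F0)
for th in list(np.arange(1.3,.09,-.1))+[.05]:
    r.move_l(tp(th),vel=.07)
    F=np.array(current_wrist_force())-F0
    print(round(th,2),current_t(),F)
    if np.linalg.norm(F)>40: print('STOP');break
r.hold(.2)
print(np.array(current_wrist_force())-F0,current_tcp_pos(),tp(.05))
cv2.imwrite('pics/side2.png',cams.grab_frame('side'))
cv2.imwrite('pics/wrist2.png',cams.grab_frame('wrist'))
E
```

```text
free [0.2427 0.2297 0.8435]
1.3 6.5 [-0.7771 -0.4463 -0.1269]
1.2 6.85 [ 0.2323  0.2938 -0.0098]
1.1 7.2 [-1.0085 -1.1943 -0.2851]
1.0 7.55 [-0.9506  0.039  -0.5306]
0.9 7.9 [ 0.1186  0.4567 -0.4158]
0.8 8.25 [ 0.8423 -0.5964 -0.5358]
0.7 8.6 [-0.3413 -1.5125 -0.6757]
0.6 8.95 [-0.7556 -0.5757 -0.8101]
0.5 9.3 [-0.3157 -0.6388 -1.3583]
0.4 9.65 [-0.3913  0.0091 -1.001 ]
0.3 10.0 [-0.6988 -1.5104 -1.1711]
0.2 10.35 [-0.8059 -0.5531 -0.827 ]
0.1 10.7 [-0.3053 -0.5942 -0.9441]
0.05 10.95 [-0.7969 -0.3541  1.6801]
[-0.4938  0.2878  1.579 ] [ 0.4823 -0.2235  0.0923] [ 0.482  -0.2233  0.092 ]
```

View pics/side2.png

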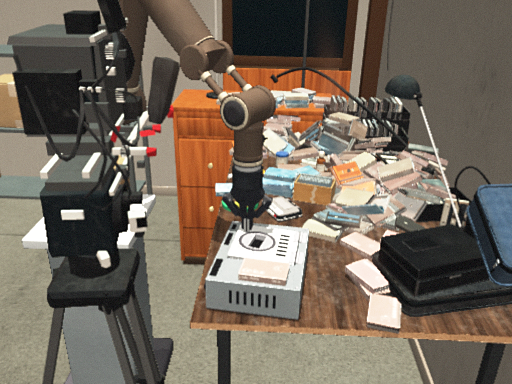

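View pics/wrist2.png

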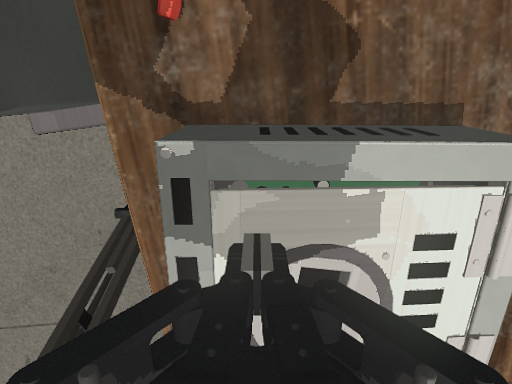

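The panel is down on its pins and the fastener is still open. I'll lift off and measure the slot.

```bash
python3 - <<'E'
from plant import *; from h import *
np.set_printoptions(precision=4,suppress=True)
p=np.array(current_tcp_pos())
r.move_l(p+[0,0,.03],vel=.1)
r.move_l(HG-.1*EX-.07*EY+.13*EZ,vel=.2)
r.hold(.2)
import json
m=cams.camera_model('wrist');im=cams.grab_frame('wrist')
cv2.imwrite('pics/wrist3.png',im)
json.dump({k:np.array(v).tolist() for k,v in m.items()},open('w3.json','w'))
cv2.imwrite('pics/top3.png',cams.grab_frame('top'));cv2.imwrite('pics/side3.png',cams.grab_frame('side'))
print(current_t(),current_tcp_pos())
a=cv2.imread('pics/side3.png')[200:325,195:320]; cv2.imwrite('pics/side3z.png',cv2.resize(a,None,fx=4.5,fy=4.5,interpolation=cv2.INTER_CUBIC))
print(proj(m,[HG-.1*EX+.012*EZ]))
E
```

```text
12.9583 [ 0.4997 -0.3408  0.2146]
[[257.1415 102.5161]]
```

View pics/wrist3.png

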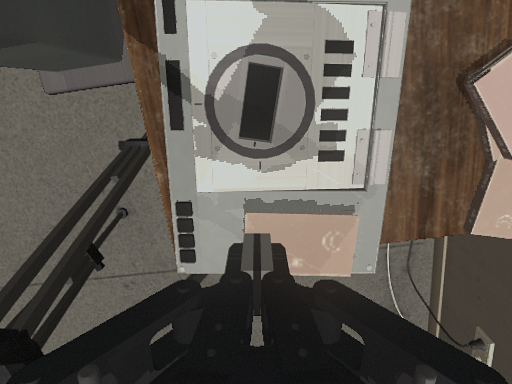

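View pics/side3z.png

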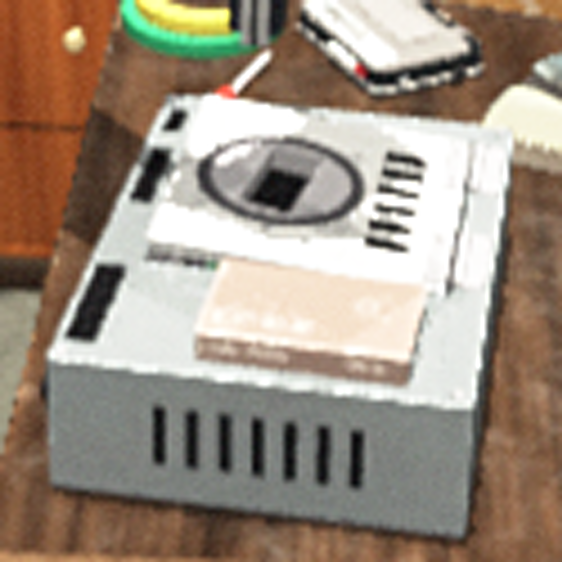

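The slot is the dark bar centred at about (261,102), tilted slightly clockwise. The ring around it is centred at about (259,101), and the panel is slightly raised. Next I measure both.

```bash
python3 - <<'E'
from h import *
import json
np.set_printoptions(precision=4,suppress=True)
m={k:np.array(v) for k,v in json.load(open('w3.json')).items()}
im=cv2.imread('pics/wrist3.png');g=cv2.cvtColor(im,cv2.COLOR_BGR2GRAY)
mask=(g<75).astype(np.uint8)
cs,_=cv2.findContours(mask,cv2.RETR_LIST,cv2.CHAIN_APPROX_NONE)
for c in cs:
    if cv2.contourArea(c)<1000 or c[:,0,1].max()>185: continue
    x=cv2.boundingRect(c)
    print(x,cv2.contourArea(c))
    if 240<x[0] and x[0]+x[2]<300:
        b=cv2.boxPoints(cv2.minAreaRect(c))
        for z in (.097,):
            B=np.array([onz(m,p,z) for p in b]);c0=B.mean(0);print('slot c',b.mean(0),c0)
            e=[B[1]-B[0],B[2]-B[1]];e.sort(key=np.linalg.norm);print([np.linalg.norm(v) for v in e]);l=e[1]/np.linalg.norm(e[1]); 
            if l@EY<0:l=-l
            print('phi cw',np.arctan2(l@EX,l@EY), 'local from hinge',(c0-HG)@EX,(c0-HG)@EY)
mk=((g>60)&(g<115)).astype(np.uint8)
cs,_=cv2.findContours(((g<115)).astype(np.uint8),cv2.RETR_LIST,cv2.CHAIN_APPROX_NONE)
for c in cs:
    x=cv2.boundingRect(c)
    if 85<x[2]<135 and 85<x[3]<135:
        el=cv2.fitEllipse(c);P=onz(m,el[0],.097);print('ring',el,P,(P-HG)@EX,(P-HG)@EY)
# panel gap: free edge left & deck
E
```

```text
(239, 62, 44, 81) 2397.0
(205, 44, 110, 114) 1993.0
ring ((259.32904052734375, 101.39572143554688), (92.41984558105469, 95.52571868896484), 176.50177001953125) [ 0.5104 -0.2714  0.097 ] -0.09820281704493924 0.0008922610983846468
ring ((259.3980712890625, 100.75477600097656), (109.7608413696289, 114.31527709960938), 8.213129997253418) [ 0.5105 -0.2709  0.097 ] -0.09814769653643297 0.001401179662438522
```

```bash
python3 - <<'E'
from h import *
import json
np.set_printoptions(precision=4,suppress=True)
m={k:np.array(v) for k,v in json.load(open('w3.json')).items()}
g=cv2.cvtColor(cv2.imread('pics/wrist3.png'),cv2.COLOR_BGR2GRAY)
cs,_=cv2.findContours((g<75).astype(np.uint8),cv2.RETR_LIST,cv2.CHAIN_APPROX_NONE)
for c in cs:
    x=cv2.boundingRect(c)
    if x[:2]!=(239,62): continue
    b=cv2.boxPoints(cv2.minAreaRect(c)); print(b.tolist())
    B=np.array([onz(m,p,.095) for p in b]);c0=B.mean(0)
    e=[B[1]-B[0],B[2]-B[1]];e.sort(key=np.linalg.norm);l=e[1]/np.linalg.norm(e[1])
    if l@EY<0:l=-l
    print(c0,[np.linalg.norm(v) for v in e],'phi',np.arctan2(l@EX,l@EY),(c0-HG)@EX,(c0-HG)@EY)
E
```

```text
[[237.017333984375, 137.3872833251953], [248.624267578125, 61.94219970703125], [282.589599609375, 67.16763305664062], [270.982666015625, 142.6127166748047]]
[ 0.5105 -0.2732  0.095 ] [np.float64(0.02754939428325227), np.float64(0.06120799144696046)] phi 0.17022093456282406 -0.09792392640113085 -0.0008709331080068361
```

The slot measures 27.5 × 61.2 mm against 28 × 62 given, at phi≈0.17 and 98–99 mm from the hinge, so all consistent. Next: insert near its right end and press.

```bash
cat >> h.py <<'E'
AX=HG-.0990*EX+.0003*EY
def sw(phi,z,lead,rho=.016):
    u=np.cos(phi)*EY+np.sin(phi)*EX; t=-np.cos(phi)*EX+np.sin(phi)*EY
    P=AX-rho*u+lead*t; return np.r_[P[:2],z]
E
python3 - <<'E'
from plant import *; from h import *
np.set_printoptions(precision=4,suppress=True)
ph=.17
effector.set_gripper(0.0,100)
q=down(YAW-ph)
r.move_l(sw(ph,.16,0),frame=q,vel=.15)
r.move_l(sw(ph,.115,0),vel=.1)
r.hold(.2)
F0=np.array(current_wrist_force());np.save('F0.npy',F0);print(F0)
z=.115
for z in (.098,.09,.084,.08,.077,.074,.072,.0705,.0695,.0685):
    r.move_l(sw(ph,z,0),vel=.05); F=np.array(current_wrist_force())-F0
    print(z,current_tcp_pos(),F)
    if F[2]>22: break
r.hold(.1);print(np.array(current_wrist_force())-F0,current_t())
cv2.imwrite('pics/side4.png',cv2.resize(cams.grab_frame('side')[180:325,180:330],None,fx=4,fy=4,interpolation=cv2.INTER_CUBIC))
E
```

```text
[0.0731 0.2129 0.9699]
0.098 [ 0.5044 -0.2869  0.0973] [ 0.5588  0.5091 -1.0604]
0.09 [ 0.5045 -0.2869  0.0895] [ 0.2222 -0.3201 -1.4633]
0.084 [ 0.5053 -0.2873  0.0839] [ 1.2082  0.1658 -2.118 ]
0.08 [ 0.5053 -0.2875  0.0803] [ 1.3285 -0.8628  0.5974]
0.077 [ 0.5055 -0.2875  0.0776] [ 0.9683 -0.3431  2.9465]
0.074 [ 0.5056 -0.2876  0.0748] [0.7283 0.6884 4.127 ]
0.072 [ 0.5057 -0.2875  0.0731] [ 0.2636 -0.3465  6.9185]
0.0705 [ 0.5057 -0.2876  0.0719] [-0.2814  1.0166  8.1857]
0.0695 [ 0.5057 -0.2876  0.0711] [-0.2902  0.8569  9.0144]
0.0685 [ 0.5058 -0.2876  0.0706] [-0.542   1.7234 11.2317]
[-1.1594  0.0579 10.6538] 17.5583
```

View pics/side4.png

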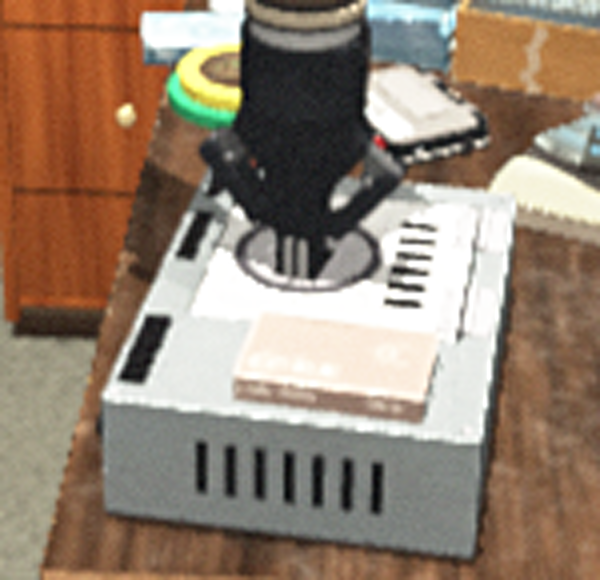

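The tips are in the slot at z=0.0706, the panel is pressed flush with about 11 N, and the picture agrees. Now the sweep.

```bash
python3 - <<'E'
from plant import *; from h import *
np.set_printoptions(precision=3,suppress=True)
F0=np.load('F0.npy')
r.move_l(sw(.17,.0670,.004),vel=.03)
for ph in np.arange(.17,1.66,.09):
    r.move_l(sw(ph,.0670,.0075),frame=down(YAW-ph),vel=.03)
    F=np.array(current_wrist_force())-F0; p=np.array(current_tcp_pos())
    d=p-AX; pa=np.arctan2(-d@EX,-d@EY) # raw
    u=np.cos(ph)*EY+np.sin(ph)*EX; t=-np.cos(ph)*EX+np.sin(ph)*EY
    print(round(ph,2),round(current_t(),2),'z',round(p[2],4),'rho',round(-d@u,4),'lead',round(d@t,4),'Ft',round(F@t,1),'Fu',round(F@u,1),'Fz',round(F[2],1))
    if np.linalg.norm(F)>70: print('stop');break
cv2.imwrite('pics/side5.png',cv2.resize(cams.grab_frame('side')[180:325,180:330],None,fx=4,fy=4,interpolation=cv2.INTER_CUBIC))
E
```

```text
0.17 18.17 z 0.0707 rho 0.0164 lead 0.0016 Ft -5.7 Fu 2.0 Fz 8.0
0.26 18.42 z 0.0706 rho 0.0163 lead 0.0017 Ft -5.1 Fu 2.3 Fz 8.7
0.35 18.67 z 0.0706 rho 0.0162 lead 0.0018 Ft -4.8 Fu 0.7 Fz 9.2
0.44 18.92 z 0.0706 rho 0.0161 lead 0.0018 Ft -3.6 Fu 0.8 Fz 8.9
0.53 19.17 z 0.0706 rho 0.0159 lead 0.002 Ft -4.6 Fu -0.0 Fz 9.3
0.62 19.42 z 0.0706 rho 0.0158 lead 0.0021 Ft -3.0 Fu -0.2 Fz 9.4
0.71 19.67 z 0.0705 rho 0.0157 lead 0.0022 Ft -4.3 Fu -1.7 Fz 10.0
0.8 19.92 z 0.0705 rho 0.0156 lead 0.0023 Ft -4.3 Fu -1.8 Fz 9.5
0.89 20.17 z 0.0705 rho 0.0154 lead 0.0025 Ft -4.6 Fu -3.1 Fz 11.1
0.98 20.42 z 0.0705 rho 0.0153 lead 0.0026 Ft -4.6 Fu -2.3 Fz 11.3
1.07 20.67 z 0.0705 rho 0.0152 lead 0.0028 Ft -5.4 Fu -3.6 Fz 12.4
1.16 20.92 z 0.0704 rho 0.0151 lead 0.003 Ft -5.0 Fu -4.2 Fz 12.6
1.25 21.17 z 0.0704 rho 0.015 lead 0.0032 Ft -4.7 Fu -3.9 Fz 12.2
1.34 21.42 z 0.0704 rho 0.0149 lead 0.0033 Ft -6.1 Fu -4.1 Fz 12.9
1.43 21.67 z 0.0704 rho 0.015 lead 0.0032 Ft -6.8 Fu -5.4 Fz 14.6
1.52 21.92 z 0.0704 rho 0.0153 lead 0.0022 Ft -9.6 Fu -6.2 Fz 14.5
1.61 22.17 z 0.0703 rho 0.0157 lead 0.0012 Ft -14.9 Fu -8.3 Fz 14.6
```

View pics/side5.png

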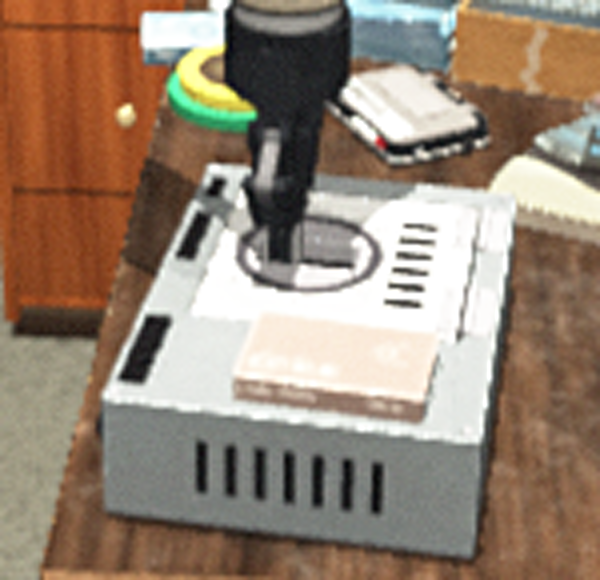

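The slot now lies across the hinge with the tips at its front end. The resistance rises past 1.5, which looks like the stop. I'll push a little further, back off, lift straight up and check.

```bash
python3 - <<'E'
from plant import *; from h import *
import json
np.set_printoptions(precision=4,suppress=True)
F0=np.load('F0.npy')
t=lambda:np.array(current_wrist_force())-F0
r.move_l(sw(1.60,.067,.0105),frame=down(YAW-1.60),vel=.03)
print('push',t(),current_tcp_pos()); r.hold(.2)
r.move_l(sw(1.57,.069,-.001),frame=down(YAW-1.57),vel=.04); print('back',t())
r.move_l(sw(1.57,.13,0),vel=.1)
r.move_l(HG-.1*EX-.07*EY+.13*EZ,frame=down(YAW),vel=.2)
r.hold(.2)
m=cams.camera_model('wrist');im=cams.grab_frame('wrist');cv2.imwrite('pics/wrist6.png',im)
s=cams.grab_frame('side');cv2.imwrite('pics/side6.png',cv2.resize(s[180:325,180:330],None,fx=4,fy=4,interpolation=cv2.INTER_CUBIC))
cv2.imwrite('pics/top6.png',cams.grab_frame('top'))
print(current_t())
g=cv2.cvtColor(im,cv2.COLOR_BGR2GRAY)
cs,_=cv2.findContours((g<75).astype(np.uint8),cv2.RETR_LIST,cv2.CHAIN_APPROX_NONE)
q=proj(m,[AX])[0]
for c in cs:
    x=cv2.boundingRect(c)
    if cv2.contourArea(c)>1000 and cv2.pointPolygonTest(c,(float(q[0]),float(q[1])),False)>0 and x[2]<100:
        b=cv2.boxPoints(cv2.minAreaRect(c));B=np.array([onz(m,p,.085) for p in b]);c0=B.mean(0)
        e=[B[1]-B[0],B[2]-B[1]];e.sort(key=np.linalg.norm);l=e[1]/np.linalg.norm(e[1])
        if l@EX<0:l=-l
        print(c0,[np.linalg.norm(v) for v in e],'phi',np.arctan2(l@EX,l@EY),(c0-HG)@EX,(c0-HG)@EY)
E
```

```text
push [-11.1572 -20.4341  11.7162] [ 0.4946 -0.2679  0.0704]
back [0.1995 1.5478 8.5332]
25.9417
[ 0.5107 -0.2731  0.085 ] [np.float64(0.027824078110603386), np.float64(0.0608884621113545)] phi 1.4779693335675457 -0.09765226203589934 -0.0007850877533165582
```

View pics/wrist6.png

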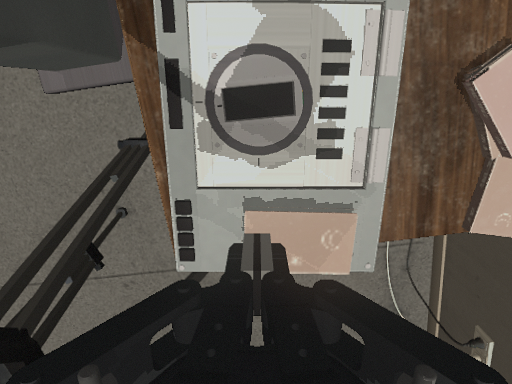

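View pics/side6.png

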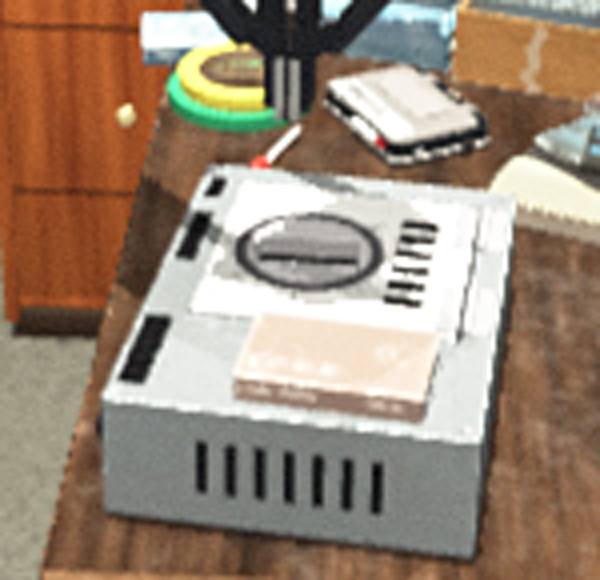

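View pics/top6.png

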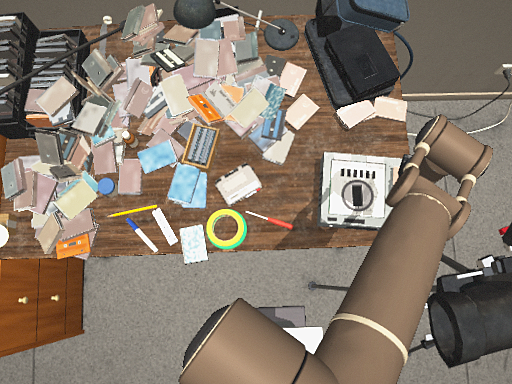

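The panel is flush and stays down, and the loose things have not moved. The slot measures 1.478 rad: in the seat, but short of 1.571. There is plenty of time, so I'll push once more with the tips clear of the floor, so that backing off cannot drag it back.

```bash
python3 - <<'E'
from plant import *; from h import *
np.set_printoptions(precision=4,suppress=True)
ph=1.49
r.move_l(sw(ph,.125,0),frame=down(YAW-ph),vel=.2)
r.hold(.1);F0=np.array(current_wrist_force());t=lambda:np.array(current_wrist_force())-F0
r.move_l(sw(ph,.095,0),vel=.1)
print(r.move_l(sw(ph,.077,0),vel=.05,until_force=12),t(),current_tcp_pos())
a=1.57;tt=-np.cos(a)*EX+np.sin(a)*EY
for lead in (.004,.006,.008,.010,.012,.014):
    r.move_l(sw(a,.077,lead),frame=down(YAW-a),vel=.03)
    F=t();d=np.array(current_tcp_pos())-AX;print(lead,'Ft',F@tt,'Fz',F[2],'lead act',d@tt)
    if -F@tt>35: break
r.move_l(sw(a,.077,0),vel=.04);print('back',t())
r.move_l(sw(a,.13,0),vel=.1)
r.move_l(HG-.1*EX-.07*EY+.13*EZ,frame=down(YAW),vel=.2)
r.hold(.2)
m=cams.camera_model('wrist');im=cams.grab_frame('wrist');cv2.imwrite('pics/wrist7.png',im)
print(current_t())
g=cv2.cvtColor(im,cv2.COLOR_BGR2GRAY)
cs,_=cv2.findContours((g<75).astype(np.uint8),cv2.RETR_LIST,cv2.CHAIN_APPROX_NONE)
q=proj(m,[AX])[0]
for c in cs:
    x=cv2.boundingRect(c)
    if cv2.contourArea(c)>1000 and cv2.pointPolygonTest(c,(float(q[0]),float(q[1])),False)>0 and x[2]<100:
        b=cv2.boxPoints(cv2.minAreaRect(c));B=np.array([onz(m,p,.085) for p in b]);c0=B.mean(0)
        e=[B[1]-B[0],B[2]-B[1]];e.sort(key=np.linalg.norm);l=e[1]/np.linalg.norm(e[1])
        if l@EX<0:l=-l
        print([np.linalg.norm(v) for v in e],'phi',np.arctan2(l@EX,l@EY))
E
```

```text
False [-1.9441  0.62    0.308 ] [ 0.4933 -0.271   0.0766]
0.004 Ft -4.451797743082202 Fz -2.032608542098243 lead act 0.0018484103142502753
0.006 Ft -8.347070396927682 Fz -3.2743328463788597 lead act 0.0024160536652690833
0.008 Ft -12.098624358505976 Fz -4.413534260682112 lead act 0.0027428468353719003
0.01 Ft -17.477238950742095 Fz -5.257798347701226 lead act 0.0029777230632494767
0.012 Ft -21.948450636875222 Fz -6.673457737212774 lead act 0.003188085388932761
0.014 Ft -27.163091761652137 Fz -8.25221258136231 lead act 0.003575807872539652
back [-1.6119  0.6423  0.0318]
33.3667
[np.float64(0.02756007111047652), np.float64(0.06039314277732117)] phi 1.5710584253828457
```

View pics/wrist7.png

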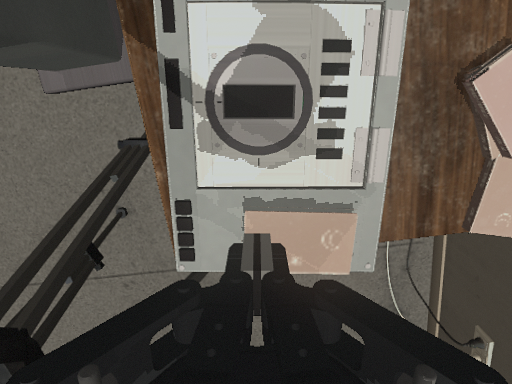

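The slot, centred at about (259,101), now lies square across the hinge at 1.571 rad. The panel is flush and the cassette, at about (300,240), has not moved. Handing in.

```bash
python3 - <<'E'
from plant import *
job.sign_off(); print(current_t())
E
```

```text
the job is handed in; nothing more can be done
the job is handed in; nothing more can be done
```

The panel is shut and locked flush, and I handed the job in at about 33 s of the 58 s allowed.

- **Closing:** I pushed the panel down with the shut fingertips along a slow arc, at about 0.4 rad/s, until it rested on its sprung pins. The fastener was still open at that point, at about 0.17 rad.
- **Fastening:** I set the tips near the right end of the slot and pressed the panel down with about 10 N. I then swept the fastener clockwise to its stop.
- **A check that fell short:** After the first sweep the slot measured 1.478 rad, probably dragged back a little as I withdrew the tips. I pushed it again with the tips held clear of the slot floor.
- **Last checks:** The slot then measured 1.571 rad. In the last wrist picture the panel lies flush with nothing touching it, though I judged flushness by eye and did not measure it. The cassette looked unmoved in that picture. The other loose things looked unmoved in the top view taken before the second push, which did not go near them.

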